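Uncouple a trailer hitch on its test stand

TASK

Uncouple the small trailer hitch on the bench. Lift the flat keeper plate off the latch post and pin, lay it flat, lug up, lengthwise in the empty compartment of the tray and let go of it; then, with the tongue still down, pull the upright latch post sideways against its spring to its stop and, keeping it pulled, raise the tongue until the coupler is at least 6 cm above its seat on the ball. Finish while still holding the tongue raised and steady, and leave the mug, hammer and soldering pick where they are.

Things in the scene. Friction and masses are not known exactly. Their poses are not given: they have to be found in the camera images.
- hitch: Fixed hitch test stand: dark steel base 262 x 116 x 10 mm, 36 mm steel ball, centre 50 mm up. Origin on the bench under the ball, z up; the tongue runs along its +x from ball to hinge; the latch is on its -y side. Tongue down, the coupler's flat top (60 x 62 mm) is 72 mm up and bears a pin, 10 mm wide, 18 mm tall, at x 0, y +18 mm.
- tongue (a joint): Hinge angle of the tongue, rad: 0 = down, coupler on the ball; grows as the ball end rises, stop at 0.8. It moves freely and falls back if let go. Tongue and latch weigh about 0.45 kg. Locked down until the latch is pulled about 14 mm: do not force it.
- tongue_hinge (a point): Centre of the hinge pin: 170 mm from the ball along the hitch's +x, 57 mm above the bench. The hinge axis is the hitch's y.
- latch (a joint): Slide of the latch on the tongue, m: 0 = locked, grows as the post is pulled along the hitch's -y, stop at 0.020. Spring: 3 N at 0, 8 N at the stop; it springs back if let go. With the keeper on it moves only about 4 mm.
- latch_grip (a point): Point on the latch post's axis, 14 mm below its top; at rest at (0, -60, 100) mm in the hitch's frame; moves with latch and tongue. The post, handle for pulling and lifting, is an upright steel cylinder, 14 mm diameter, 42 mm tall on a flange level with the coupler top (72 mm up).
- keeper: Loose steel plate 112 x 30 x 6 mm, 0.09 kg; in the middle of its top a lug 26 mm (x) by 10 mm (y), its top 38 mm above the underside: pinch it across y. Origin: centre of underside; x long axis, z up. Starts on the coupler top (72 mm up), x along the hitch's +y, 18 mm hole (x = -39 mm) on the latch post, 14 mm hole (x = +39) on the pin. Lift it straight up over 45 mm.
- tray: Fixed light wooden tray 180 x 126 x 15 mm, walls and floor 5 mm; origin centre of its underside. A divider along its x makes two compartments 170 mm (x) by 55 mm; centres at y = +30 mm (holds the soldering pick) and y = -30 mm (empty: the keeper goes here, its x along the tray's x, either way round).
- solder_pick: Soldering pick, 9 mm thick, 148 mm long, lying in the tray's +y compartment; leave alone.
- mug: Striped mug, 95 mm tall, at the back right of the bench; origin at its underside; leave alone.
- hammer: Small hammer with wooden handle, 234 mm long, 23 mm high, lying behind the tray; leave alone.

How it is judged:
On the way, in this order (a step that is already met when the one before it is completed fails the run):
1. the keeper lies flat in the empty compartment, let go (z of keeper in the frame of tray below 0.009 m and y of keeper in the frame of tray between -0.058 and -0.002 m and x of keeper in the frame of tray between -0.04 and 0.04 m and angle between keeper's own z axis and vertical below 0.1 rad and angle between the x axis of keeper and the x axis of tray, either way round below 0.3 rad and linear speed of keeper below 0.03 m/s and contact force between the fingers and keeper below 0.1 N), for 0.2 s.
2. the latch is pulled out sideways (16 mm or more) while the tongue is still down (value of joint latch above 0.016 m and value of joint tongue below 0.06 rad), for 0.05 s.
At the end, for the whole second after the job is handed in: The fingers hold the tongue still at 0.30 rad or more, pressing with over 1 N; the keeper lies lug up and flat (0.1 rad) on the floor (within 4 mm) of the compartment at the tray's y = -30 mm, within 0.3 rad of lengthwise and 40 mm of its middle along x (z of keeper in the frame of tray below 0.009 m and y of keeper in the frame of tray between -0.058 and -0.002 m and x of keeper in the frame of tray between -0.04 and 0.04 m and angle between keeper's own z axis and vertical below 0.1 rad and angle between the x axis of keeper and the x axis of tray, either way round below 0.3 rad and linear speed of keeper below 0.03 m/s and value of joint tongue above 0.3 rad and velocity of joint tongue between -0.1 and 0.1 rad/s and contact force between the fingers and hitch above 1 N); the arm keeps its last pose, push and grip.
It fails at once if the mug, the hammer or the soldering pick was moved by more than 25 mm (distance of any of mug, hammer, solder_pick from where it was at the start of the episode above 0.025 m).
It also fails if it takes over 58 s, if anything falls off the work surface, if the arm or the gripper's body presses on something with over 40 N, if the wrist force passes 120 N, or if a joint passes its speed limit or range.

ROBOT

A 7-joint arm with a two-finger parallel gripper is mounted at the origin on a cart in front of the work surface, level with it; the furniture and walls round the work are solid. World frame = base frame: x ahead of the robot, y to its left, z up, the work surface at z = 0. Lengths are in m, angles in rad, forces in N, time in s.
With the tool pointing down it reaches from about 0.425 to 0.875 m from the base axis. Payload 4.7 kg.
Tool frame: the origin (TCP) lies midway between the tips of the shut fingers; the grasp point (between the pads) lies 19 mm behind it; z points along the fingers, y is the line along which they close (so a half turn about z gives the same grasp; the last joint's range is limited). The gripper opens to 87 mm and grips with 3 to 60 N. Pads are 19 mm wide; open, the fingers measure 117 mm over their backs; the gripper's body (75 mm by 190 mm) begins 51 mm behind the grasp point.
Start: joints at [1.162, 0.321, -0.07, 1.45, 0.023, 1.371, -0.057], TCP at [0.267, -0.593, 0.223] pointing down, gripper open.
Joint ranges: [-2.86, 2.86], [-0.3, 2.09], [-1.38, 1.24], [0.06, 2.45], [-1.56, 4.7], [0.09, 2.05], [-2.69, 2.69]. Speed limits (rad/s): [2.57, 2.57, 3.14, 3.14, 3.14, 3.14, 3.14].

INTERFACE

Orientations are given as a rotation vector (axis times angle).
In Python, from bench import ctrl gives the robot as it stands. The module is installed in compiled form; this text tells all that it offers.
- The arm moves only by the shell command python3 -m handwheel 'ROWS' [FORCE]. ROWS is JSON, a list of rows, each a list of 7 numbers: the finger opening in m, from 0 to 0.087, then the shift along the tool's x, y, z in m, then the turn, a rotation vector about the tool's x, y, z in degrees. A call has 1 to 12 rows; each row shifts and turns the commanded pose from where the row before left it, along the tool's axes as they then stand; what a row does not reach is not made up. A row lasts 1/8 s, in which the tool goes at most 62.5 mm and 10.7 degrees, less where a joint would pass 70% of its speed; a pose out of reach is approached as far as the arm can. A call is refused whole if a number of a shift passes 0.0625 or a number of a turn 10.7, either way. A call with a gripper value outside its range is refused whole. The fingers move at their own pace and stop on an object; FORCE is the grip in N (left out, the last holds). Time passes only in rows, so rows that do not move let the fingers close. It gives the time, the measured TCP pose, the force, the opening and the grip force at its end, in the units of the state.
- ctrl.get_state(): the state, without advancing time (a new reading comes with each control period).
- ctrl.get_image(name): name is "scene" or "top" or "wrist"; returns (picture, depth): 384x512x3 uint8, blue, green, red; 384x512 float32, m along the optical axis (not along the pixel's ray), 0 where there is no reading.
- ctrl.camera_info(name): a dict with "intrinsics" (3x3 intrinsics, pixels), "R" (3x3) and "t" (3): a world point X has camera coordinates R X + t. Camera axes: x right, y down, z forward; pixel columns grow to the right and rows downward; lengths in m; the calibration is good to about 2 mm. A picture is of the moment at which its call begins: read the wrist's pose just before it. camera_info takes no time and is no camera call; for the wrist camera it gives the pose at the moment of the call.
- ctrl.close_job(): hands the job in; it is judged then, once.
The state is a dict: "time": time; "joint_positions": joint angles; "qd": joint speeds; "joint_torque": joint torques, N m; "position": TCP position; "tool_rot": TCP orientation; "ft_force": force on the tool from outside, world axes, zero at the start; "torque": the same for the moment, N m; "grip_width": opening from 0.0 (shut) to 1.0 (fully open); "grip_force": force on a finger pad.
Only numpy, scipy, OpenCV 4.12 (cv2) and the standard library are available. Lean on these libraries where they do the work, as an engineer would, in place of code of your own. Each camera call takes 0.05 s, during which the arm holds its last target. There are 200 camera calls.

## Working session

There is one attempt and no reset: what is moved stays moved. The work goes in short steps, Python scripts to look and compute and a shell command to move; the robot and the scene stay as the last step left them, time stands still between calls to the robot, and variables do not carry over. Pictures are saved under pics/ and viewed, at most 10 in all, crops included, and the job is handed in when it is done.

```bash
mkdir -p pics
cat > h.py <<'E'
import numpy as np, cv2
from bench import ctrl
from scipy.spatial.transform import Rotation as Ro
def snap(n,f):
    i=ctrl.camera_info(n); p,d=ctrl.get_image(n); cv2.imwrite('pics/'+f+'.png',p)
    np.savez('pics/'+f+'.npz',d=d,K=i["intrinsics"],R=i["R"],t=i["t"]); return p,d
def load(f):
    z=np.load('pics/'+f+'.npz'); return z['d'],np.array(z['K']),np.array(z['R']),np.array(z['t'])
def world(f,u,v,z=None):
    d,K,R,t=load(f); r=np.linalg.inv(K)@[u,v,1]
    if z is None: return R.T@(r*np.median(d[int(v)-1:int(v)+2,int(u)-1:int(u)+2])-t)
    c=-R.T@t; w=R.T@r; return c+w*(z-c[2])/w[2]
E
python3 - <<'E'
from h import *
for n in("top","scene"):
    p,d=snap(n,n+"0"); i=ctrl.camera_info(n); print(n,-np.array(i["R"]).T@i["t"]); cv2.imwrite(f'pics/{n}0.png',cv2.resize(p,(768,576)) )
s=ctrl.get_state(); print(s)
E
```

```text
top [0.53629241 0.16785087 1.35312742]
scene [0.06215093 0.86298868 0.48908369]
{'time': 0.1, 'joint_positions': array([ 1.16209945,  0.32173433, -0.0700752 ,  1.45156265,  0.02260735,
        1.37081719, -0.05690101]), 'qd': array([-0.00029144, -0.00158498, -0.00108555, -0.00324382, -0.00125263,
        0.00092648, -0.00040386]), 'joint_torque': array([ 1.05798488e-03, -4.92571378e+01, -4.05037813e-01, -3.13397241e+01,
       -6.41825167e-02,  3.95281019e-02,  7.98700898e-05]), 'position': array([ 0.26644277, -0.59232591,  0.22157543]), 'tool_rot': array([-3.07001547e+00, -6.58871504e-01,  7.32033634e-04]), 'ft_force': array([ 0.08177229, -0.40477811,  0.80050543]), 'torque': array([-0.01521082,  0.02107832, -0.04058176]), 'grip_force': 0.0, 'grip_width': 0.9984640335681729}
```

View pics/top0.png

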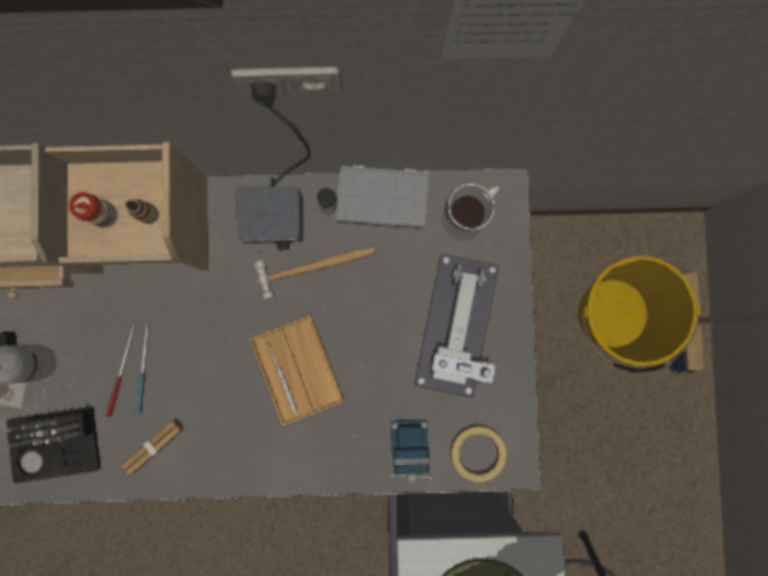

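View pics/scene0.png

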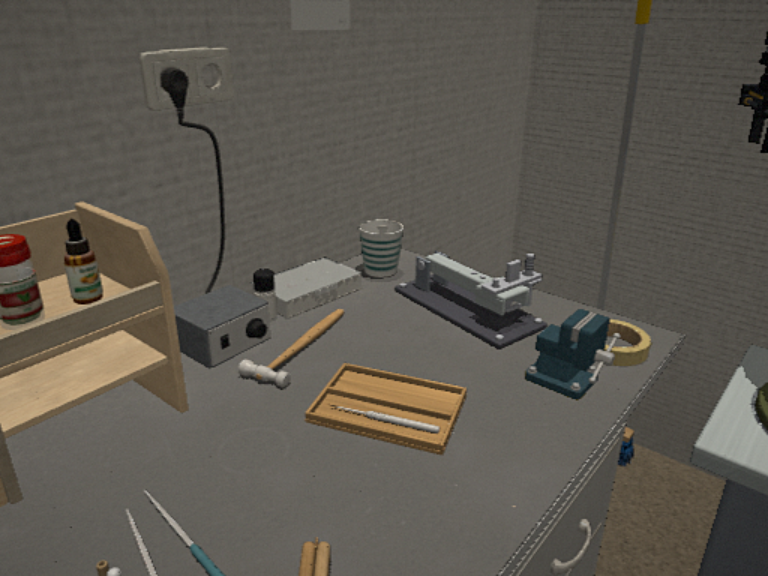

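The top view shows the hitch at the right (ball end at about (465,370), hinge up the image at (470,275)). The tray is at (297,370), with the pick in its left-hand compartment. Next I'll enlarge that area.

Run:
```python
from h import *
p,d=snap("top","top1"); cv2.imwrite('pics/c1.png',cv2.resize(p[160:292,160:340],None,fx=4.4,fy=4.4,interpolation=cv2.INTER_CUBIC))
```

```text
(no output)
```

View pics/c1.png

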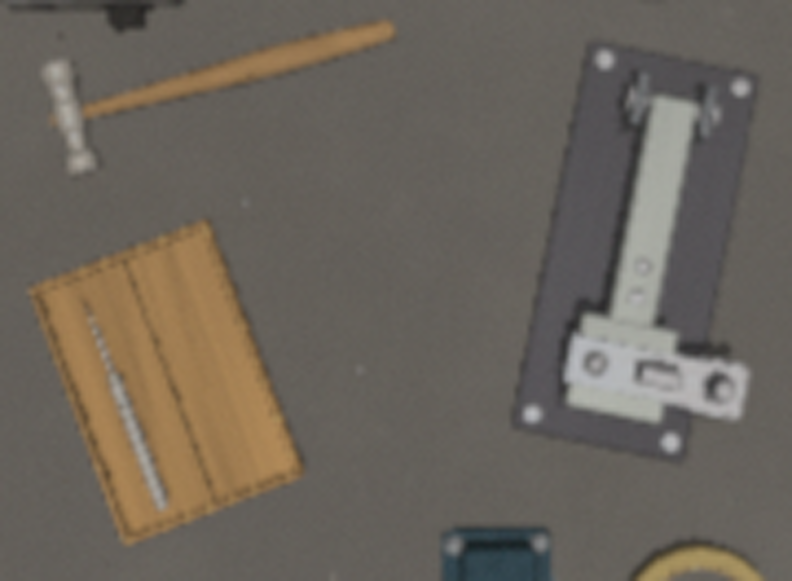

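The crop shows the keeper plate corners at (570,332), (750,366), (740,418) and (564,382). The pin is the left dot (596,362), the post is at (720,388), and the pick is in the left compartment. The right compartment is empty.

Run:
```python
from h import *
def w(c,z): return world('top1',160+(c[0]+.5)/4.4-.5,160+(c[1]+.5)/4.4-.5,z)
b=np.array([w(c,.010) for c in[(588,42),(758,76),(686,462),(514,426)]])
t=np.array([w(c,.015) for c in[(32,288),(208,218),(303,472),(127,545)]])
k=np.array([w(c,.078) for c in[(570,332),(750,366),(740,418),(564,382)]])
for n,a in(("base",b),("tray",t),("keep",k)):
    print(n,a.mean(0),np.linalg.norm(a-np.roll(a,-1,0),axis=1)); 
    for i in(0,1):
        e=(a[1]-a[0]+a[2]-a[3]) if i==0 else (a[0]-a[3]+a[1]-a[2]); print(np.degrees(np.arctan2(e[1],e[0])))
print("lugtop",w((660,373),.110),"pin",w((596,362),.090),"post",w((720,388),.114))
x=(b[0]-b[3]+b[1]-b[2]);h=np.arctan2(x[1],x[0]);print("yaw hitch",h)
K=k.mean(0);print("ball from keeper",K[:2]-Ro.from_euler('z',h).apply([0,-.021,0])[:2])
s=ctrl.get_state();R=Ro.from_rotvec(s['tool_rot']).as_matrix();print(R)
q=s['joint_positions'];print(s['position'])
```

```text
base [0.55595252 0.03077819 0.01      ] [0.11520443 0.25937024 0.1152506  0.25852584]
-103.09985429860735
-12.659871508933668
tray [0.47921761 0.34138847 0.015     ] [0.12393922 0.17747208 0.12362722 0.1787773 ]
-69.47152757583095
19.397833868203804
keep [0.4771507 0.0282771 0.078    ] [0.11443639 0.03294662 0.11201784 0.03134169]
-102.63270973099627
-10.91562665532155
lugtop [0.47945953 0.02929571 0.11      ] pin [0.48639248 0.06645949 0.09      ] post [ 0.46960069 -0.00637111  0.114     ]
yaw hitch -0.22095644071031523
ball from keeper [0.48175312 0.04876655]
[[ 9.11934099e-01  4.10336141e-01 -6.71212343e-04]
 [ 4.10336681e-01 -9.11933196e-01  1.28610519e-03]
 [-8.43653756e-05 -1.44826622e-03 -9.99998948e-01]]
[ 0.26650078 -0.59239493  0.22173127]
```

```bash
python3 -m handwheel '[[0.087,0.0407,-0.0436,0,0,0,0],[0.087,0.0407,-0.0436,0,0,0,0],[0.087,0.0407,-0.0436,0,0,0,0],[0.087,0.0407,-0.0436,0,0,0,0],[0.087,0.0407,-0.0436,0,0,0,0],[0.087,0.0407,-0.0436,0,0,0,0],[0.087,0.0407,-0.0436,0,0,0,0],[0.087,0.0407,-0.0436,0,0,0,0],[0.087,0.0407,-0.0436,0,0,0,0],[0.087,0.0407,-0.0436,0,0,0,0],[0.087,0.0407,-0.0436,0,0,0,0],[0.087,0,0,0,0,0,0]]' && python3 -m handwheel '[[0.087,0,0,0,0,0,-10.6],[0.087,0,0,0,0,0,-10.6],[0.087,0,0,0,0,0,-10.6],[0.087,0,0,0,0,0,-10.6],[0.087,0,0,0,0,0,-10.6],[0.087,0,0,0,0,0,0],[0.087,0,0,0,0,0,0],[0.087,0,0,0,0,0,0]]'
python3 - <<'E'
from h import *
s=ctrl.get_state();print(s['position'],Ro.from_rotvec(s['tool_rot']).as_matrix().round(3),s['joint_positions'].round(2))
p,d=snap("wrist","w1");cv2.imwrite('pics/w1b.png',cv2.resize(p,(768,576)))
print(np.unique(d.round(2))[:5])
E
```

```text
time: 1.65
position: [0.4786, 0.034, 0.2227]
tool_rot: [-3.067, -0.674, -0.002]
ft_force: [-0.4, -0.7, -0.5]
grip_width: 0.997
grip_force: 0.0
time: 2.65
position: [0.4781, 0.028, 0.2225]
tool_rot: [2.457, 1.958, -0.0]
ft_force: [-0.3, -0.3, -0.3]
grip_width: 0.999
grip_force: 0.0
[0.47809875 0.02803486 0.22248253] [[ 0.223  0.975 -0.   ]
 [ 0.975 -0.223 -0.   ]
 [-0.    -0.    -1.   ]] [ 0.58 -0.02 -0.68  1.84 -0.02  1.32 -0.32]
[0.   0.05 0.06 0.07 0.08]
```

View pics/w1b.png

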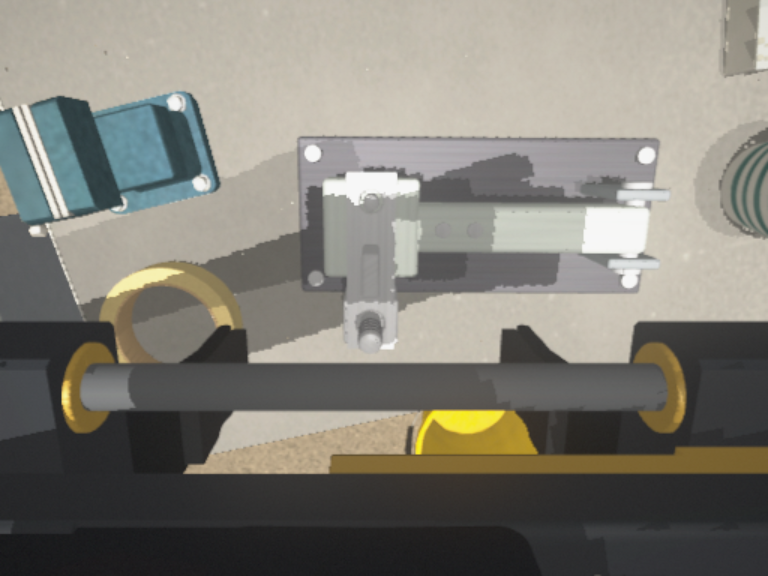

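The wrist view shows the hitch square to the tool. The pin is near (371,196), the lug near (371,262) and the post top near (371,335).

Run:
```python
from h import *
f=lambda u,v,z:world('w1',(u+.5)/1.5-.5,(v+.5)/1.5-.5,z)
for n,a in dict(pin=(371,199,.09),lug=(371,250,.11),post=(370,338,.114),postbase=(370,322,.114),b1=(299,137,.01),b2=(658,139,.01),b3=(639,292,.01),b4=(301,292,.01),hng=(635,230,.057),k1=(346,174,.078),k2=(396,174,.078),k3=(397,347,.078),k4=(343,345,.078)).items(): print(n,f(*a).round(4))
d,K,R,t=load('w1')
vv,uu=np.mgrid[100:240,200:290]; P=np.array([world('w1',u,v) for u,v in zip(uu.ravel(),vv.ravel())])
m=(P[:,2]>.104)&(P[:,2]<.118); Q=P[m]; print(m.sum())
from scipy.cluster.vq import kmeans2
c,l=kmeans2(Q[:,:2],np.array([[.478,.028],[.469,-.009]]),minit='matrix')
for i in(0,1): print(c[i],Q[l==i].min(0),Q[l==i].max(0))
m=(P[:,2]>.074)&(P[:,2]<.081)&(P[:,1]>-.04); Q=P[m,:2]; print(cv2.minAreaRect(Q.astype(np.float32)))
```

```text
pin [0.4865 0.0691 0.09  ]
lug [0.4807 0.0434 0.11  ]
post [ 0.4688 -0.0055  0.114 ]
postbase [0.471  0.0039 0.114 ]
b1 [0.4442 0.117  0.01  ]
b2 [0.6948 0.0582 0.01  ]
b3 [ 0.6706 -0.0529  0.01  ]
b4 [0.4159 0.0053 0.01  ]
hng [0.6499 0.0082 0.057 ]
k1 [0.475  0.0858 0.078 ]
k2 [0.5041 0.0792 0.078 ]
k3 [ 0.4813 -0.0286  0.078 ]
k4 [ 0.4474 -0.0194  0.078 ]
594
[0.47688425 0.02964056] [0.46949987 0.01610004 0.10419433] [0.48381342 0.04205617 0.11079131]
[ 0.46794894 -0.00742745] [ 0.46042512 -0.01532485  0.10476346] [ 0.47471204 -0.00193472  0.11489287]
((0.4765632450580597, 0.028850413858890533), (0.1119893416762352, 0.030063724145293236), 76.8622817993164)
```

```bash
python3 -m handwheel '[[0.05,0.0005,-0.0017,0.03,0,0,0],[0.05,0,0,0.03,0,0,0],[0.05,0,0,0.03,0,0,0],[0.05,0,0,0.025,0,0,0],[0.05,0,0,0.0145,0,0,0],[0.05,0,0,0.01,0,0,0],[0.05,0,0,0,0,0,0]]' && python3 -m handwheel '[[0,0,0,0,0,0,0],[0,0,0,0,0,0,0],[0,0,0,0,0,0,0],[0,0,0,0,0,0,0],[0,0,0,0,0,0,0],[0,0,0,0,0,0,0]]' 30
```

```text
time: 3.58
position: [0.4766, 0.0291, 0.0829]
tool_rot: [-2.455, -1.96, 0.001]
ft_force: [0.8, 0.5, 0.5]
grip_width: 0.58
grip_force: 0.0
time: 4.32
position: [0.4766, 0.0291, 0.0831]
tool_rot: [2.455, 1.961, -0.0]
ft_force: [-0.8, -0.2, 0.9]
grip_width: 0.114
grip_force: 30.0
```

```bash
python3 -m handwheel '[[0,0,0,-0.008,0,0,0],[0,0,0,-0.012,0,0,0],[0,0,0,-0.015,0,0,0],[0,0,0,-0.015,0,0,0],[0,0,0,-0.02,0,0,0],[0,0,0,-0.03,0,0,0],[0,0,0,-0.03,0,0,0],[0,0,0,0,0,0,0],[0,0,0,0,0,0,0]]'
python3 - <<'E'
from h import *
s=ctrl.get_state();print(s['position'],Ro.from_rotvec(s['tool_rot']).as_matrix().round(3),s['ft_force'])
p,d=snap("wrist","w2");cv2.imwrite('pics/w2b.png',cv2.resize(p,(768,576)))
E
```

```text
time: 5.45
position: [0.4762, 0.029, 0.2126]
tool_rot: [-2.455, -1.96, 0.001]
ft_force: [0.7, -0.5, -0.6]
grip_width: 0.112
grip_force: 30.0
[0.47617183 0.02904933 0.21256749] [[ 0.221  0.975 -0.001]
 [ 0.975 -0.221 -0.   ]
 [-0.    -0.001 -1.   ]] [ 0.67102583 -0.48278207 -0.56921406]
```

View pics/w2b.png

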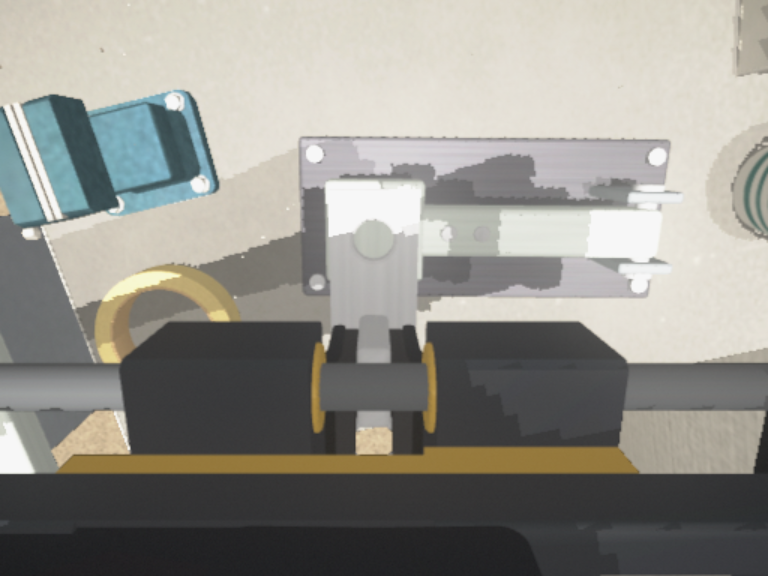

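The picture shows the keeper gripped by its lug and level. Now I'll carry it over the tray.

```bash
python3 -m handwheel '[[0,0.02,-0.0036,0,0,0,0],[0,0.04,-0.0071,0,0,0,0],[0,0.04,-0.0071,0,0,0,0],[0,0.04,-0.0071,0,0,0,0],[0,0.04,-0.0071,0,0,0,0],[0,0.04,-0.0071,0,0,0,0],[0,0.04,-0.0071,0,0,0,0],[0,0.02,-0.0036,0,0,0,0],[0,0,0,0,0,0,0]]' && python3 -m handwheel '[[0,0,0,0,0,0,9.63],[0,0,0,0,0,0,9.63],[0,0,0,0,0,0,9.63],[0,0,0,0,0,0,9.63],[0,0,0,0,0,0,9.63],[0,0,0,0,0,0,9.63],[0,0,0,0,0,0,0],[0,0,0,0,0,0,0],[0,0,0,0,0,0,0]]'
python3 - <<'E'
from h import *
s=ctrl.get_state();print(s['position'],Ro.from_rotvec(s['tool_rot']).as_matrix().round(3),s['joint_positions'])
p,d=snap("wrist","w3");cv2.imwrite('pics/w3b.png',cv2.resize(p,(768,576)))
E
```

```text
time: 6.62
position: [0.4884, 0.3148, 0.2116]
tool_rot: [-2.449, -1.964, 0.004]
ft_force: [0.8, 0.4, -0.3]
grip_width: 0.112
grip_force: 30.0
time: 7.75
position: [0.49, 0.3128, 0.2128]
tool_rot: [3.096, 0.532, -0.0]
ft_force: [0.0, -0.4, -0.5]
grip_width: 0.113
grip_force: 30.0
[0.48998071 0.31281351 0.21284548] [[ 0.943  0.334 -0.   ]
 [ 0.334 -0.943 -0.   ]
 [-0.     0.    -1.   ]] [ 0.03585983  0.2573071  -0.76206145  1.61949955  0.18166182  1.33816672
 -1.98214287]
```

View pics/w3b.png

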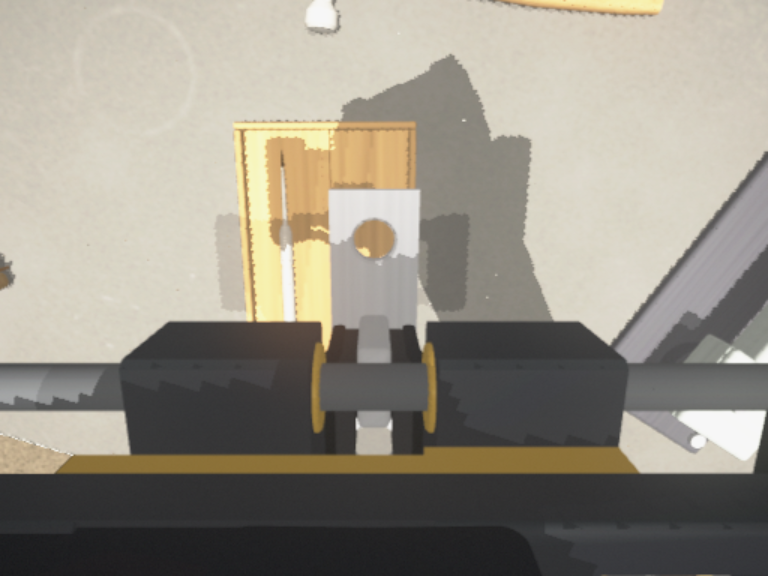

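The view shows the tray's far corners at (234,122) and (416,122) and the divider at about (330,130). The plate is parallel to the tray and over the empty side. I'll check the coordinates.

Run:
```python
from h import *
f=lambda u,v,z:world('w3',(u+.5)/1.5-.5,(v+.5)/1.5-.5,z)
a,b,dv=f(234,122,.015),f(416,122,.015),f(330,130,.015)
print(a,b,np.linalg.norm(a-b),dv); e=(a-b)/np.linalg.norm(a-b); print(np.degrees(np.arctan2(e[1],e[0]))-90)
x=np.array([e[1],-e[0],0]); c=(a+b)/2-.09*x; print("centre",c,"comp",c-.03*e)
```

```text
[0.54206178 0.43208966 0.015     ] [0.58362645 0.31480034 0.015     ] 0.12443635348023335 [0.55901355 0.36857014 0.015     ]
19.51316696717808
centre [0.47801329 0.34338289 0.015     ] comp [0.48803399 0.31510595 0.015     ]
```

```bash
python3 -m handwheel '[[0,0,-0.0015,0.04,0,0,0],[0,0,0,0.05,0,0,0],[0,0,0,0.04,0,0,0],[0,0,0,0.03,0,0,0],[0,0,0,0.015,0,0,0],[0,0,0,0.01,0,0,0],[0,0,0,0.007,0,0,0],[0,0,0,0.003,0,0,0],[0,0,0,0,0,0,0],[0,0,0,0,0,0,0]]'
```

```text
time: 9.05
position: [0.4898, 0.3148, 0.0185]
tool_rot: [-3.096, -0.531, -0.001]
ft_force: [-0.5, -0.6, -1.9]
grip_width: 0.112
grip_force: 30.0
```

```bash
python3 -m handwheel '[[0,0,0,0.0015,0,0,0],[0,0,0,0,0,0,0],[0,0,0,0,0,0,0]]' && python3 -m handwheel '[[0.025,0,0,0,0,0,0],[0.025,0,0,0,0,0,0],[0.025,0,0,0,0,0,0],[0.025,0,0,0,0,0,0],[0.025,0,0,-0.01,0,0,0],[0.025,0,0,-0.03,0,0,0],[0.025,0,0,-0.05,0,0,0],[0.025,0,0,-0.05,0,0,0],[0.025,0,0,-0.06,0,0,0],[0.025,0,0,0,0,0,0],[0.025,0,0,0,0,0,0]]'
python3 - <<'E'
from h import *
s=ctrl.get_state();print(s['position'],Ro.from_rotvec(s['tool_rot']).as_matrix().round(3),s['joint_positions'])
p,d=snap("top","t2");cv2.imwrite('pics/t2b.png',cv2.resize(p[180:300,150:270],None,fx=5,fy=5,interpolation=cv2.INTER_CUBIC))
E
```

```text
time: 9.43
position: [0.4895, 0.3146, 0.0165]
tool_rot: [3.096, 0.531, 0.0]
ft_force: [0.4, 0.5, -0.4]
grip_width: 0.112
grip_force: 30.0
time: 10.8
position: [0.4893, 0.3145, 0.2167]
tool_rot: [3.096, 0.531, 0.001]
ft_force: [-0.5, -0.0, 0.1]
grip_width: 0.287
grip_force: 0.0
[0.48934157 0.31450909 0.21673183] [[ 0.943  0.333  0.001]
 [ 0.333 -0.943 -0.   ]
 [ 0.     0.    -1.   ]] [ 0.03809897  0.25649524 -0.76901348  1.61362971  0.18264849  1.34514736
 -1.98695454]
```

```bash
python3 -m handwheel '[[0.05,-0.01826,0.04253,0,0,0,0],[0.05,-0.01826,0.04253,0,0,0,0],[0.05,-0.01826,0.04253,0,0,0,0],[0.05,-0.01826,0.04253,0,0,0,0],[0.05,-0.01826,0.04253,0,0,0,0],[0.05,-0.01826,0.04253,0,0,0,0],[0.05,-0.01826,0.04253,0,0,0,0],[0.05,0,0,0,0,0,0]]' && python3 -m handwheel '[[0.05,0,0,0,0,0,8.1],[0.05,0,0,0,0,0,8.1],[0.05,0,0,0,0,0,8.1],[0.05,0,0,0,0,0,8.1],[0.05,0,0,0,0,0,0],[0.05,0,0,0,0,0,0],[0.05,0,0,0,0,0,0]]'
python3 - <<'E'
from h import *
s=ctrl.get_state();print(s['position'],Ro.from_rotvec(s['tool_rot']).as_matrix().round(3),s['joint_positions'])
p,d=snap("wrist","w4"); q,d=snap("top","t3")
a=cv2.resize(p,(512,384)); b=cv2.resize(q[190:290,160:240],(288,360))
c=np.zeros((384,800,3),np.uint8); c[:,:512]=a; c[:360,512:]=b; cv2.imwrite('pics/w4b.png',c)
E
```

```text
time: 11.85
position: [0.4666, -0.013, 0.2147]
tool_rot: [3.098, 0.519, -0.006]
ft_force: [-0.1, 0.8, 0.1]
grip_width: 0.575
grip_force: 0.0
time: 12.72
position: [0.4679, -0.0084, 0.2163]
tool_rot: [-3.122, 0.352, 0.001]
ft_force: [0.3, 0.6, 0.2]
grip_width: 0.57
grip_force: 0.0
[ 0.46788997 -0.00838141  0.21626318] [[ 0.975 -0.223 -0.001]
 [-0.223 -0.975  0.   ]
 [-0.001  0.    -1.   ]] [ 0.50829738 -0.04965052 -0.52524246  1.87410067 -0.02588364  1.31110717
 -1.80499171]
```

View pics/w4b.png

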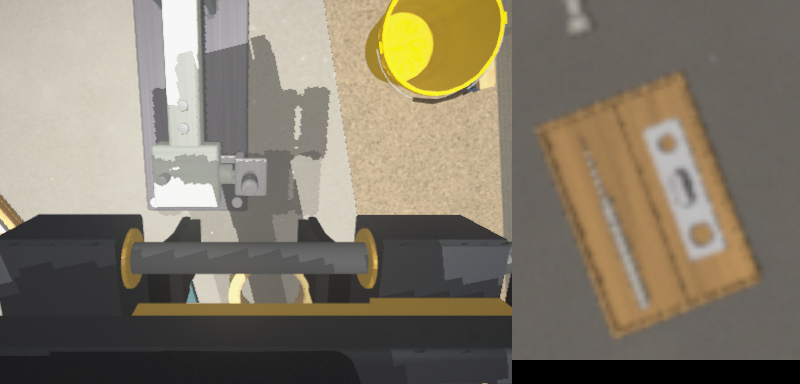

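The keeper lies flat in the right-hand compartment, and the post at (250,183) is centred between the fingers. I'll grip the post.

```bash
python3 -m handwheel '[[0.05,0,0,0.03,0,0,0],[0.05,0,0,0.03,0,0,0],[0.05,0,0,0.03,0,0,0],[0.05,0,0,0.025,0,0,0],[0.05,0,0,0.012,0,0,0],[0.05,0,0,0.008,0,0,0],[0.05,0,0,0,0,0,0]]' && python3 -m handwheel '[[0,0,0,0,0,0,0],[0,0,0,0,0,0,0],[0,0,0,0,0,0,0],[0,0,0,0,0,0,0],[0,0,0,0,0,0,0],[0,0,0,0,0,0,0]]' 40 && python3 -m handwheel '[[0,0,0.005,0,0,0,0],[0,0,0.005,0,0,0,0],[0,0,0.005,0,0,0,0],[0,0,0.004,0,0,0,0],[0,0,0,0,0,0,0],[0,0,0,0,0,0,0],[0,0,0,0,0,0,0],[0,0,0,0,0,0,0]]'
```

```text
time: 13.7
position: [0.4682, -0.0086, 0.0816]
tool_rot: [-3.122, 0.354, -0.0]
ft_force: [0.5, 0.0, -0.1]
grip_width: 0.573
grip_force: 0.0
time: 14.45
position: [0.4681, -0.0088, 0.0816]
tool_rot: [3.121, -0.354, 0.0]
ft_force: [0.3, -0.8, -0.1]
grip_width: 0.146
grip_force: 40.0
time: 15.45
position: [0.4642, -0.0253, 0.0816]
tool_rot: [-3.119, 0.353, -0.001]
ft_force: [1.0, 7.2, 0.4]
grip_width: 0.149
grip_force: 40.0
```

```bash
python3 -m handwheel '[[0,0,0.002,0,0,0,0],[0,0,0.0015,0,0,0,0],[0,0,0,0,0,0,0],[0,0,0,0,0,0,0],[0,0,0,0,0,0,0]]'
```

```text
time: 16.08
position: [0.4635, -0.0283, 0.0816]
tool_rot: [-3.119, 0.352, -0.001]
ft_force: [1.9, 7.2, -0.9]
grip_width: 0.145
grip_force: 40.0
```

```bash
python3 -m handwheel '[[0,0.001,0,-0.0059,0,-2,0],[0,0.001,0,-0.0059,0,-2,0],[0,0,0,0,0,0,0],[0,0,0,0,0,0,0]]'
```

```text
time: 16.58
position: [0.4655, -0.0287, 0.0928]
tool_rot: [-3.108, 0.351, 0.108]
ft_force: [3.1, 7.0, -2.1]
grip_width: 0.15
grip_force: 40.0
```

```bash
python3 -m handwheel '[[0,0.001,0,-0.0059,0,-2,0],[0,0.0021,0,-0.0118,0,-4,0],[0,0.0021,0,-0.0118,0,-4,0],[0,0.0021,0,-0.0118,0,-4,0],[0,0.0021,0,-0.0118,0,-4,0],[0,0.0021,0,-0.0118,0,-4,0],[0,0,0,0,0,0,0],[0,0,0,0,0,0,0],[0,0,0,0,0,0,0],[0,0,0,0,0,0,0],[0,0,0,0,0,0,0],[0,0,0,0,0,0,0]]'
python3 - <<'E'
from h import *
s=ctrl.get_state();print(s['position'],s['ft_force'],s['joint_positions'].round(2),s['qd'].round(3))
p,d=snap("scene","s5"); cv2.imwrite('pics/s5b.png',cv2.resize(p[120:300,180:450],(800,533)))
E
```

```text
time: 18.08
position: [0.4903, -0.0341, 0.1528]
tool_rot: [-2.989, 0.336, 0.691]
ft_force: [1.8, 7.4, -2.7]
grip_width: 0.151
grip_force: 40.0
[ 0.49029521 -0.03410635  0.15282041] [ 1.76682753  7.35351156 -2.65149257] [ 0.45  0.44 -0.49  1.56  0.08  1.63 -1.85] [ 0.001 -0.    -0.002 -0.    -0.001 -0.002 -0.   ]
```

View pics/s5b.png

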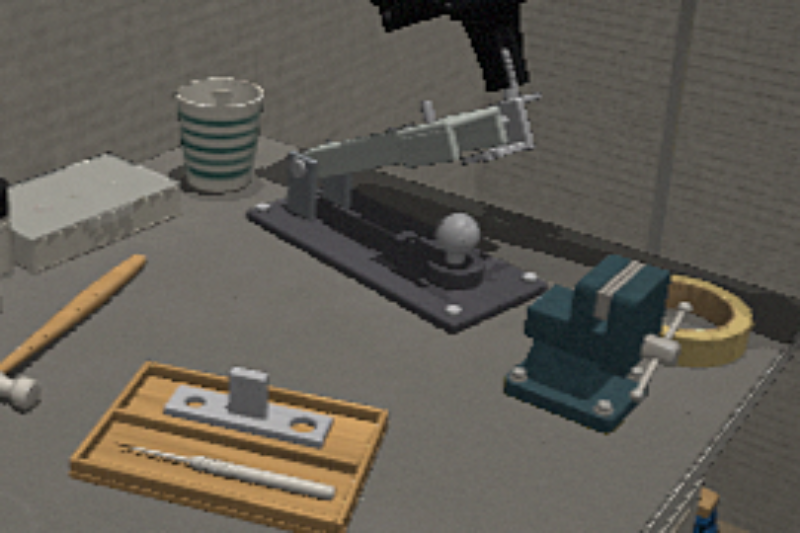

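The scene view shows the tongue raised well clear of the ball, with the gripper on the post. The keeper is flat in its compartment, and the mug, hammer and pick are where they were.

```bash
python3 -c "from bench import ctrl; print(ctrl.close_job())"
```

```text
the job is handed in; nothing more can be done
None
```

The job is handed in, with no verdict shown: the keeper is flat, lug up, in the empty compartment, the latch was pulled about 20 mm with the tongue down, and the tongue is held steady at about 0.45 rad (coupler about 7 cm up by my calculation).

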